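Lock the T-rest into its support tube

TASK

Take the T-shaped work rest out of its wooden parking block and fit it into the square support tube on the bench, with its spring button on the side of the tube that has the steel plate with the hole. Hold the button flush to get it past the mouth of the tube, then slide the rest down gently, without forcing anything, until the button pops out through the hole and locks. Let go, and leave the other things on the bench alone.

Things in the scene. Friction and masses are not known exactly. Their poses are not given: they have to be found in the camera images.
- rest: Loose T-shaped work rest, 0.2 kg, upright in the parking block: square aluminium post 24 x 24 mm, z = 0 to 105 mm, pale wooden bar on top. Origin: centre of the post's foot; z up along the post. The lowest 8 mm are a round black plug tapering from 24 to 16 mm. The spring button is in the post's -x face, its centre 50 mm above the foot; fingers closing along x press it with one pad.
- spring_button (a joint): Travel of the steel spring button into the post, m: 0 = fully out (8.5 mm proud of the post's face), 0.008 = pressed in, practically flush. The spring pushes with about 3 N when out and 6 N when pressed. Inside the tube, held in by its wall, it reads about 0.006 to 0.008; out through the hole it reads 0.
- button_face (a point): Centre of the button's outer face (moves with the button). The face is 10 mm wide and 13 mm tall with square shoulders, so the button does not cam in by itself: unpressed it stops dead on the tube's rim. If fingertips cover only its upper half, the lower half can enter the tube.
- support_base: Support fixed to the bench: flange 100 x 100 x 8 mm with a square tube standing on it, outside 34.5 mm, bore 26.5 x 26.5 mm, wall 4 mm, open at the top, bore floor at z = 8 mm. Origin: centre of the flange's underside, z up. On the tube's -x wall is a clamped steel plate with one hole, 14 mm wide and 16.5 mm tall, for the button.
- tube_mouth (a point): Centre of the tube's open top, 114 mm above the flange's underside; axes as support_base. The hole's centre is 22 to 50 mm below it: the plate is clamped at another height each time and this is not measured. Once the button has popped out, the hole's lower edge carries it and the rest goes no lower.
- park_block: Wooden parking block, fixed to the bench, 90 x 90 x 40 mm, with a square hole 28 mm wide and 30 mm deep in which the rest's foot stands (foot 10 mm above the bench). Origin: centre of the underside.
- wax_tin: Bystander: round tin 69 mm wide, 32 mm tall; origin at the centre of its underside.
- turned_box: Bystander: turned wooden lidded box, 57 mm wide, 66 mm tall; origin at the centre of its underside.
- tape_measure: Bystander: tape measure 34 x 70 x 62 mm; origin at the centre of its underside.
- sanding_block: Bystander: brown sanding block 52 x 90 x 27 mm; origin at the centre of its underside.
- bar_top (a point): Centre of the top of the rest's wooden bar, 114 mm above the foot, axes as rest. The bar is 110 mm long along y, 18 mm wide along x, 10 mm thick; it runs across the button's direction, so fingers that close along x straddle it.
Not all that is in view belongs to the job. Leave any yellow look-alike of the rest alone.

How it is judged:
On the way, in this order (a step that is already met when the one before it is completed fails the run):
1. the rest is lifted clear of the parking block (height (world z) of rest above 0.06 m), for 0.1 s.
2. the rest is in the tube with its button held in below the tube's mouth (value of joint spring_button above 0.0045 m and z of rest in the frame of support_base below 0.0685 m and horizontal distance between rest and support_base below 0.006 m), for 0.2 s.
At the end, for the whole second after the job is handed in: The rest stands in the support tube, upright within 0.1 rad and within 6 mm of its axis, foot 10 to 48 mm above the flange's underside, with the spring button back out (joint below 2 mm) through the hole on the tube's -x side; released and at rest (value of joint spring_button below 0.002 m and z of rest in the frame of support_base between 0.01 and 0.048 m and x of button_face in the frame of support_base below -0.016 m and horizontal distance between rest and support_base below 0.006 m and angle between rest's own z axis and vertical below 0.1 rad and linear speed of rest below 0.02 m/s); the robot touches nothing.
It fails at once if the rest or its button is forced against the support with more than 40 N (contact force between rest and support_base above 40 N).
It fails at once if the robot pushes on the support with more than 40 N (contact force between the arm and support_base above 40 N).
It fails at once if a bystander is moved by more than 3 cm (distance of any of wax_tin, turned_box, tape_measure, sanding_block from where it was at the start of the episode above 0.03 m).
It also fails if it takes over 64 s, if anything falls off the work surface, if the arm or the gripper's body presses on something with over 40 N, if the wrist force passes 120 N, or if a joint passes its speed limit or range.

ROBOT

A 6-joint arm with a two-finger parallel gripper is mounted at the origin on a cart in front of the work surface, level with it; the furniture and walls round the work are solid. World frame = base frame: x ahead of the robot, y to its left, z up, the work surface at z = 0. Lengths are in m, angles in rad, forces in N, time in s.
With the tool pointing down it reaches from about 0.25 to 0.775 m from the base axis. Payload 4 kg.
Tool frame: the origin (TCP) lies midway between the tips of the shut fingers; the grasp point (between the pads) lies grip_point_offset behind it (grip_point_offset is the distance from the TCP to the grasp point, in m); z points along the fingers, y is the line along which they close (so a half turn about z gives the same grasp; the last joint's range is limited). The gripper opens to 94 mm and grips with 3 to 60 N. Pads are 16 mm wide; open, the fingers measure 119 mm over their backs; the gripper's body (75 mm by 177 mm) begins 78 mm behind the grasp point.
Start: joints at [1.209, 0.087, 1.371, -0, 1.684, -0.103], TCP at [0.141, 0.532, 0.206] pointing down, gripper open.
Joint ranges: [-3.1, 3.1], [-0.76, 2.03], [0.27, 2.55], [-1.08, 4.22], [0.17, 2.65], [-2.57, 2.57]. Speed limits (rad/s): [2.79, 2.79, 3.14, 3.14, 3.14, 3.14].

INTERFACE

Orientations are given as [roll, pitch, yaw] about the fixed x, y, z axes, in that order (R = Rz(yaw) Ry(pitch) Rx(roll)).
In Python, from bench import * gives the robot as it stands. The module is installed in compiled form; this text tells all that it offers.
- The arm moves only by the tool apply_moves, never from a script. Its argument "commands" is a list of rows, each a list of 7 numbers: the turn, a rotation vector about the world's x, y, z in rad, then the shift along the world's x, y, z in m, then the opening in per cent of the stroke, from 0 (shut) to 100 (fully open). In form: [[ax, ay, az, x, y, z, jaw], ...]. A call has exactly 5 rows; each row is the pose to reach, as a shift and turn from the pose commanded when the call began; what a row does not reach only later rows make up. A row lasts 1/10 s, in which the tool goes at most 50 mm and 8.59 degrees, less where a joint would pass 70% of its speed; a pose out of reach is approached as far as the arm can. A call with a gripper value outside its range is refused whole. The fingers move at their own pace and stop on an object; the grip force is fixed at half the most. Time passes only in rows, so rows that repeat a pose let the fingers close, or fill a call up. It gives the time, the measured TCP pose, the force, the opening and the grip force at its end, in the units of the state.
- get_obs(): the state, without advancing time (a new reading comes with each control period).
- snapshot(name): name is "side" or "top"; returns a dict with "pixels" (384x512x3 uint8, red, green, blue), "vertical_fov" (degrees; the focal length in pixels is half the picture's height over the tangent of half this angle, whatever the lens; pixels are square), "cx", "cy" (the principal point, pixels), "k1" (the pictures are not rectified: a ray, as slopes to the right and down, at radius r is drawn at 1 + k1 r^2 times it, then the intrinsics apply), "rvec" (rotation vector, rad) and "tvec" (3), from world to camera coordinates, as OpenCV has them. Camera axes: x right, y down, z forward; pixel columns grow to the right and rows downward; lengths in m; the calibration is good to about 2 mm. A picture is of the moment at which its call begins. There is no depth.
- close_job(): hands the job in; it is judged then, once.
Trained networks look in the newest picture that a camera, given by its name, has taken for a name from the list of things; names that differ only in an ending like _2 or _b are one class to them, and where a whole thing is asked for, a point or a joint stands for the part that bears it (a point fixed in the world has none). Each returns a list of dicts, best first, with "score" (0 to 1); they miss things now and then, are a little off and sometimes report something else, mostly with a low value. They report only what shows in the picture. A call takes as long as a camera call. They do not tell look-alikes from the thing itself.
- masks_of(camera, query): "mask" (384x512 bool, what is visible of it) and "extent" ([left, top, right, bottom] in pixels, round what is visible of it).
- place_of(camera, query): "pixel" ([column, row] in pixels: a listed point, or the origin of a listed thing).
The state is a dict: "time": time; "joint_positions": joint angles; "qvel": joint speeds; "joint_torque": joint torques, N m; "tool_pos": TCP position; "ee_rot": TCP orientation; "wrist_force": force on the tool from outside, world axes, zero at the start; "wrist_torque": the same for the moment, N m; "width": finger opening in m; "finger_force": force on a finger pad.
Only numpy, scipy, OpenCV 4.12 (cv2) and the standard library are available. Lean on these libraries where they do the work, as an engineer would, in place of code of your own. Each camera call takes 0.05 s, during which the arm holds its last target. There are 200 camera calls.

## Working session

There is one attempt and no reset: what is moved stays moved. The work goes in short steps, Python scripts to look and compute and a tool call to move; the robot and the scene stay as the last step left them, time stands still between calls to the robot, and variables do not carry over. Pictures are saved under pics/ and viewed, at most 10 in all, crops included, and the job is handed in when it is done.

Besides the shell and the picture viewer there is one more tool, called after "Call:" as name(argument=value, ...) on one line, values as JSON. apply_moves: Moves the arm, as the interface text tells. Its arguments: {"type":"object","properties":{"commands":{"type":"array"}},"required":["commands"]}

```bash
mkdir -p pics
cat > h.py <<'E'
from bench import *
import numpy as np, cv2
def K(s):
    f=192/np.tan(np.radians(s["vertical_fov"])/2); return f
def ray(s,p):
    f=K(s); u=np.array([(p[0]-s["cx"])/f,(p[1]-s["cy"])/f]); x=u.copy()
    for _ in range(30): x=u/(1+s["k1"]*(x@x))
    R=cv2.Rodrigues(np.array(s["rvec"],float))[0]; t=np.array(s["tvec"],float).ravel()
    return -R.T@t, R.T@np.array([x[0],x[1],1])
def atz(s,p,z):
    c,d=ray(s,p); return c+d*(z-c[2])/d[2]
def proj(s,P):
    R=cv2.Rodrigues(np.array(s["rvec"],float))[0]; t=np.array(s["tvec"],float).ravel()
    q=R@np.array(P,float)+t; x=q[:2]/q[2]; x=x*(1+s["k1"]*(x@x)); return K(s)*x+[s["cx"],s["cy"]]
def tri(s1,p1,s2,p2):
    c1,d1=ray(s1,p1);c2,d2=ray(s2,p2);d1/=np.linalg.norm(d1);d2/=np.linalg.norm(d2)
    a=np.linalg.lstsq(np.c_[d1,-d2],c2-c1,rcond=None)[0]
    A=c1+a[0]*d1;B=c2+a[1]*d2; return (A+B)/2,np.linalg.norm(A-B)
E
python3 - <<'E'
from h import *
np.set_printoptions(precision=4,suppress=True)
S={c:snapshot(c) for c in("top","side")}
for c in S:
    cv2.imwrite(f"pics/{c}0.png",S[c]["pixels"][:,:,::-1]); s=S[c]
    print(c,s["vertical_fov"],s["k1"],ray(s,(256,192)))
    for n in("rest","bar_top","button_face","support_base","tube_mouth","park_block","wax_tin","turned_box","tape_measure","sanding_block"):
        print(n,[(np.round(d["pixel"],1),round(d["score"],2)) for d in place_of(c,n)[:4]])
o=get_obs();print({k:np.round(v,3) for k,v in o.items()})
E
```

```text
top 51.38950032385049 0.042295761392038694 (array([ 0.3329, -0.2623,  1.0704]), array([ 0.1787, -0.0017, -0.984 ]))
rest [(array([231.7, 200. ]), 0.63), (array([378. , 178.6]), 0.6), (array([232. , 194.1]), 0.15)]
bar_top [(array([393.1, 173.9]), 0.72), (array([230.3, 191.9]), 0.57)]
button_face [(array([307.6, 148.7]), 0.57)]
support_base [(array([165.6, 193.9]), 0.81)]
tube_mouth [(array([153.1, 186.2]), 0.91), (array([320.7, 230.1]), 0.27)]
park_block [(array([231.7, 198.6]), 0.83)]
wax_tin [(array([168.8, 147.7]), 0.66)]
turned_box [(array([223.9, 147.3]), 0.9)]
tape_measure [(array([310.1, 153.8]), 0.6)]
sanding_block [(array([322.7, 230.1]), 0.91)]
side 56.622112018394446 -0.006636119803980355 (array([ 0.1058, -0.9102,  0.7829]), array([ 0.404 ,  0.6129, -0.6791]))
rest [(array([339.4, 281.3]), 0.79), (array([238.7, 197.5]), 0.73)]
bar_top [(array([347., 250.]), 0.84), (array([237.3, 169. ]), 0.82)]
button_face [(array([344. , 277.1]), 0.56)]
support_base [(array([210.8, 169.1]), 0.82)]
tube_mouth [(array([205.4, 141.2]), 0.87)]
park_block [(array([238.5, 198.6]), 0.79), (array([244.4, 153. ]), 0.41)]
wax_tin [(array([242.3, 151.5]), 0.65), (array([237.4, 171.6]), 0.64)]
turned_box [(array([270.2, 176.5]), 0.59)]
tape_measure [(array([317.8, 218.1]), 0.65)]
sanding_block [(array([266.9, 259.4]), 0.9)]
{'time': np.float64(1.1), 'joint_positions': array([ 1.209,  0.087,  1.371, -0.   ,  1.684, -0.103]), 'qvel': array([-0.001,  0.001, -0.001,  0.002,  0.001, -0.001]), 'joint_torque': array([ -0.001, -34.006, -30.26 ,   0.071,   0.024,  -0.   ]), 'tool_pos': array([0.141, 0.532, 0.206]), 'ee_rot': array([3.141, 0.   , 2.883]), 'wrist_force': array([-0.346,  0.74 ,  0.538]), 'wrist_torque': array([ 0.04 , -0.028,  0.032]), 'finger_force': np.float64(0.0), 'width': np.float64(0.094)}
```

View pictures.

View pics/top0.png

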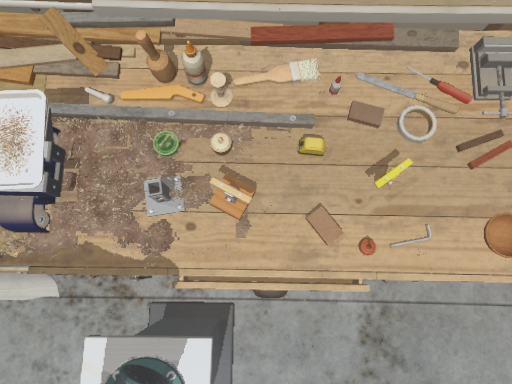

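View pics/side0.png

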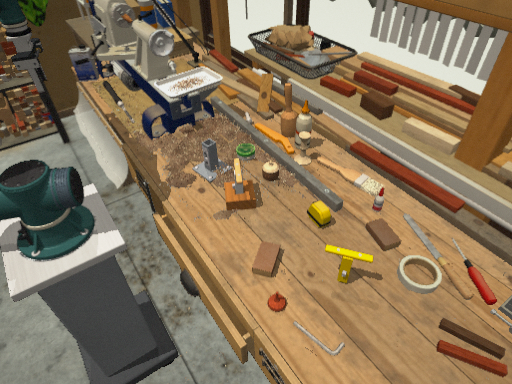

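Run:
```python
from h import *
np.set_printoptions(precision=4,suppress=True)
S={c:snapshot(c) for c in("top","side")}
t,s=S["top"],S["side"]
for n,a,b in(("bar",(230.3,191.9),(237.3,169)),("rest",(231.7,200),(238.7,197.5)),("mouth",(153.1,186.2),(205.4,141.2)),("base",(165.6,193.9),(210.8,169.1)),("park",(231.7,198.6),(238.5,198.6))):
    print(n,*tri(t,a,s,b))
print(atz(t,(153.1,186.2),.114),atz(t,(165.6,193.9),0),atz(t,(230.3,191.9),.124),atz(t,(231.7,198.6),0))
for c,n in(("top","support_base"),("top","bar_top"),("top","park_block")):
    for d in masks_of(c,n)[:2]:
        m=d["mask"].astype(np.uint8); print(n,d["score"],d["extent"],m.sum(),cv2.minAreaRect(cv2.findNonZero(m)))
A=cv2.resize(t["pixels"][155:235,130:270],None,fx=5.6,fy=5.6,interpolation=cv2.INTER_CUBIC)[:448]
cv2.imwrite("pics/tc.png",A[:,:,::-1])
B=cv2.resize(s["pixels"][130:220,180:290],None,fx=6.5,fy=6.5,interpolation=cv2.INTER_CUBIC)
cv2.imwrite("pics/sc.png",B[:,:,::-1])
```

```text
bar [ 0.5057 -0.2032  0.1259] 0.0049549098877890736
rest [ 0.505  -0.2002  0.0089] 0.005287000936298514
mouth [ 0.5106 -0.0131  0.1175] 0.010335969131320238
base [ 0.5129 -0.0184  0.0023] 0.008620092472345553
park [ 0.5075 -0.1988  0.0024] 0.0003644124673359388
[ 0.5161 -0.0139  0.114 ] [ 0.5174 -0.0193  0.    ] [ 0.5038 -0.2021  0.124 ] [ 0.5078 -0.1986  0.    ]
support_base 0.6 [143.7, 176.3, 183.7, 212.4] 1358 ((163.4461669921875, 195.56924438476562), (36.466209411621094, 38.94690704345703), 82.87498474121094)
bar_top 0.82 [373.7, 160.2, 412.4, 184.2] 391 ((393.76922607421875, 173.6538543701172), (11.926054000854492, 43.821311950683594), 56.30992889404297)
bar_top 0.75 [210.7, 179.1, 252.4, 200.6] 414 ((228.98927307128906, 192.45494079589844), (44.74482345581055, 15.591899871826172), 31.607501983642578)
park_block 0.71 [209.7, 172.8, 256.9, 220.4] 868 ((232.33236694335938, 196.18695068359375), (35.625648498535156, 35.29880905151367), 29.357751846313477)
```

View pics/tc.png

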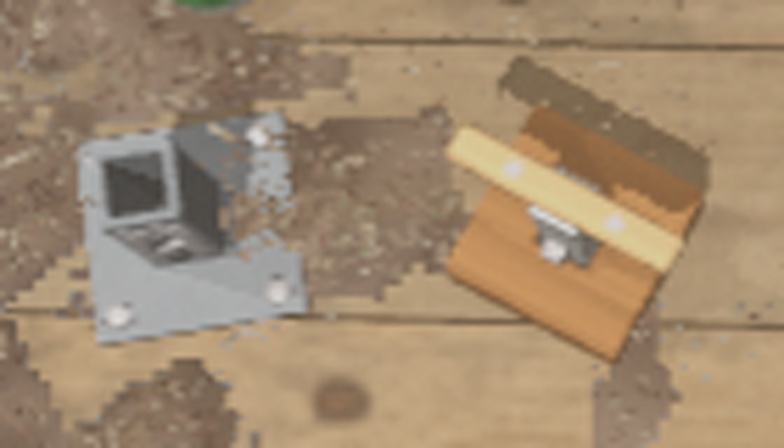

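View pics/sc.png

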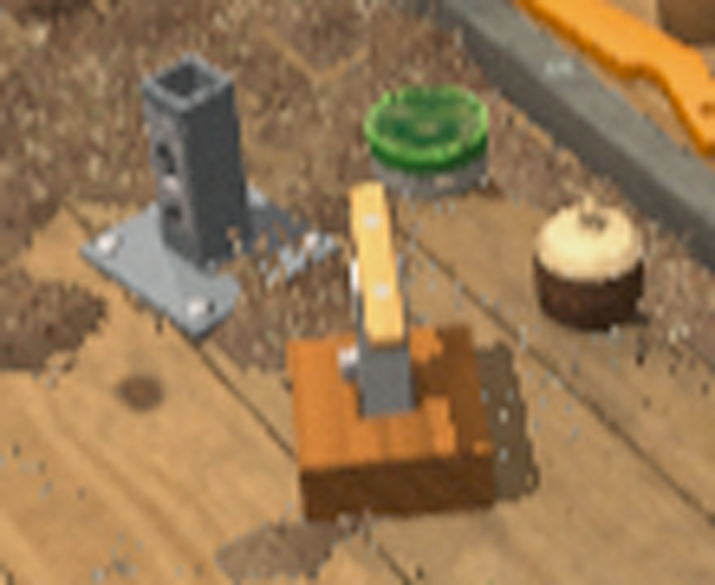

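Run:
```python
from h import *
import bench
np.set_printoptions(precision=4,suppress=True)
print([n for n in dir(bench) if not n.startswith('__')], getattr(bench,'grip_point_offset',None))
t,s=snapshot("top"),snapshot("side")
T=lambda x,y:(130+(x+.5)/5.6-.5,155+(y+.5)/5.6-.5)
D=lambda x,y:(180+(x+.5)/6.5-.5,130+(y+.5)/6.5-.5)
def show(n,cam,f,pts,z):
    P=np.array([atz(cam,f(*p),z)[:2] for p in pts]); e=np.roll(P,-1,0)-P
    print(n,P.mean(0),np.linalg.norm(e,axis=1)*1e3,np.degrees(np.arctan2(e[:,1],e[:,0])))
show("mouth top",t,T,[(103,155),(170,147),(182,215),(108,222)],.114)
show("mouth side",s,D,[(143,88),(190,58),(233,82),(185,108)],.114)
show("flange top",t,T,[(80,145),(280,115),(305,310),(100,340)],.008)
show("flange side",s,D,[(82,250),(195,335),(338,242),(240,180)],.008)
show("bar top",t,T,[(461,125),(683,243),(665,273),(445,152)],.124)
show("bar side",s,D,[(352,185),(382,183),(404,335),(365,338)],.124)
show("block top",t,T,[(537,107),(706,195),(614,362),(447,268)],.04)
show("block side",s,D,[(287,343),(468,326),(492,447),(303,470)],.04)
for p,y in(((.505,-.2),-.48),((.513,-.0165),.14)):
    R=np.array([[np.cos(y),-np.sin(y)],[np.sin(y),np.cos(y)]]);print(y,proj(t,(*p,.12)),proj(s,(*p,.12)))
```

```text
['IKError', 'close_job', 'get_obs', 'grip_point_offset', 'masks_of', 'place_of', 'snapshot'] 0.0188
mouth top [ 0.5129 -0.0181] [28.9339 30.7463 31.7279 29.7652] [ -81.8367 -166.7331   96.6115    8.0723]
mouth side [ 0.5123 -0.0195] [33.371  32.3463 30.9491 28.9925] [  16.3093  -77.075  -169.822   107.6719]
flange top [ 0.5128 -0.0165] [96.6058 96.5748 97.351  95.7007] [ -80.0254 -169.829    99.4599    9.729 ]
flange side [ 0.5134 -0.0224] [ 97.5446 101.5579  79.935   99.4163] [ -80.8625   12.3968  101.0659 -177.7261]
bar top [ 0.5086 -0.2016] [109.1809  15.1064 108.79    13.6661] [-117.2339  150.5013   62.013   -28.0587]
bar side [ 0.509  -0.2025] [ 14.0523 109.4771  16.9339 109.5804] [ -29.6537 -117.3617  150.9576   61.1293]
block top [ 0.508  -0.2028] [90.2863 89.3247 89.5119 86.9947] [-116.8476  152.617    61.6634  -26.8674]
block side [ 0.5099 -0.2031] [88.8507 86.8158 87.882  89.7938] [ -27.5589 -116.5638  154.3683   64.0532]
-0.48 [229.5315 191.6775] [235.7987 170.3005]
0.14 [153.4741 187.0206] [208.0165 140.441 ]
```

Call:
apply_moves(commands=[[0, 0, -0.1, 0.012, -0.04, 0.02, 100], [0, 0, -0.22, 0.03, -0.08, 0.04, 100], [0, 0, -0.34, 0.05, -0.12, 0.05, 100], [0, 0, -0.46, 0.07, -0.165, 0.05, 100], [0, 0, -0.58, 0.09, -0.21, 0.05, 100]])

```text
time: 1.95
tool_pos: [0.2312, 0.3203, 0.2562]
ee_rot: [3.14, 0.0, 2.299]
wrist_force: [0.1, -0.0, -0.1]
width: 0.0938
finger_force: 0.0
```

Call:
apply_moves(commands=[[0, 0, -0.12, 0.01, -0.045, 0, 100], [0, 0, -0.24, 0.02, -0.09, 0, 100], [0, 0, -0.36, 0.03, -0.135, 0, 100], [0, 0, -0.48, 0.045, -0.18, 0, 100], [0, 0, -0.6, 0.065, -0.22, 0, 100]])

```text
time: 2.45
tool_pos: [0.2956, 0.0999, 0.2561]
ee_rot: [3.139, -0.0, 1.698]
wrist_force: [0.9, 1.4, -0.1]
width: 0.0939
finger_force: 0.0
```

Call:
apply_moves(commands=[[0, 0, -0.12, 0.03, -0.04, 0, 100], [0, 0, -0.24, 0.06, -0.08, 0, 100], [0, 0, -0.36, 0.09, -0.12, -0.01, 100], [0, 0, -0.49, 0.12, -0.16, -0.02, 100], [0, 0, -0.614, 0.15, -0.2, -0.03, 100]])

```text
time: 2.95
tool_pos: [0.4449, -0.0981, 0.2261]
ee_rot: [3.14, -0.0, 1.083]
wrist_force: [0.7, 1.2, 0.4]
width: 0.0939
finger_force: 0.0
```

Call:
apply_moves(commands=[[0, 0, 0.006, 0.02, -0.035, 0, 100], [0, 0, 0.006, 0.042, -0.07, -0.01, 100], [0, 0, 0.006, 0.0635, -0.104, -0.03, 100], [0, 0, 0.006, 0.0635, -0.104, -0.05, 100], [0, 0, 0.006, 0.0635, -0.104, -0.05, 100]])

```text
time: 3.45
tool_pos: [0.5059, -0.2, 0.1719]
ee_rot: [-3.133, -0.0, 1.093]
wrist_force: [-0.7, 0.7, 0.3]
width: 0.094
finger_force: 0.0
```

Run:
```python
from h import *
np.set_printoptions(precision=4,suppress=True)
o=get_obs();print(o["tool_pos"],o["ee_rot"])
t,s=snapshot("top"),snapshot("side")
A=cv2.resize(t["pixels"][150:240,160:300],None,fx=3.5,fy=3.5,interpolation=cv2.INTER_CUBIC)
B=cv2.resize(s["pixels"][100:220,180:320],None,fx=3.5,fy=3.5,interpolation=cv2.INTER_CUBIC)[:,:300*2]
A=np.vstack([A,np.zeros((B.shape[0]-A.shape[0],A.shape[1],3),np.uint8)])
cv2.imwrite("pics/g1.png",cv2.resize(np.hstack([A,B]),(784,336))[:,:,::-1])
```

```text
[ 0.5059 -0.2     0.1719] [-3.1335 -0.0001  1.0932]
```

View pics/g1.png

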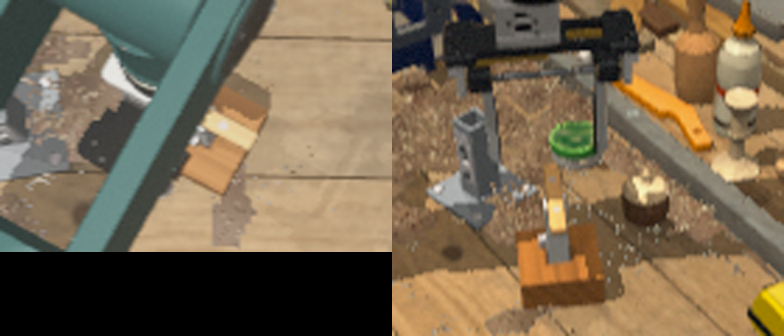

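Run:
```python
from h import *
o=get_obs();print(o["tool_pos"],o["ee_rot"],o["joint_positions"])
```

```text
[ 0.50725874 -0.1996826   0.17608707] [-3.14071672e+00 -1.34758474e-04  1.09488499e+00] [-4.79118708e-01  8.46254093e-02  1.43156470e+00  1.32151630e-04
  1.62627890e+00 -3.20016179e-03]
```

Call:
apply_moves(commands=[[0, 0, 0, 0, 0, -0.02, 100], [0, 0, 0, 0, 0, -0.04, 100], [0, 0, 0, 0, 0, -0.06, 100], [0, 0, 0, 0, 0, -0.06, 100], [0, 0, 0, 0, 0, -0.06, 100]])

```text
time: 4.05
tool_pos: [0.5081, -0.1996, 0.118]
ee_rot: [3.139, -0.0, 1.096]
wrist_force: [0.5, 0.9, -0.5]
width: 0.0938
finger_force: 0.0
```

Call:
apply_moves(commands=[[0, 0, -0.006, 0.001, -0.0025, -0.02, 100], [0, 0, -0.006, 0.001, -0.0025, -0.04, 100], [0, 0, -0.006, 0.001, -0.0025, -0.0565, 100], [0, 0, -0.006, 0.001, -0.0025, -0.0565, 100], [0, 0, -0.006, 0.001, -0.0025, -0.0565, 100]])

```text
time: 4.55
tool_pos: [0.5096, -0.2028, 0.0616]
ee_rot: [3.139, -0.0, 1.089]
wrist_force: [-0.0, 0.7, -0.0]
width: 0.0941
finger_force: 0.0
```

Call:
apply_moves(commands=[[0, 0, 0, 0, 0, 0, 100], [0, 0, 0, 0, 0, 0, 80], [0, 0, 0, 0, 0, 0, 60], [0, 0, 0, 0, 0, 0, 50], [0, 0, 0, 0, 0, 0, 45]])

```text
time: 5.05
tool_pos: [0.5086, -0.2025, 0.0598]
ee_rot: [3.141, -0.0, 1.089]
wrist_force: [0.4, 0.1, -0.4]
width: 0.0658
finger_force: 0.0
```

Call:
apply_moves(commands=[[0, 0, 0, 0, 0, 0.001, 40], [0, 0, 0, 0, 0, 0.001, 30], [0, 0, 0, 0, 0, 0.001, 15], [0, 0, 0, 0, 0, 0.001, 0], [0, 0, 0, 0, 0, 0.001, 0]])

```text
time: 5.55
tool_pos: [0.5083, -0.2023, 0.0602]
ee_rot: [-3.141, -0.0, 1.089]
wrist_force: [0.1, -0.6, -3.1]
width: 0.0258
finger_force: 5.9
```

Call:
apply_moves(commands=[[0, 0, 0, 0, 0, 0, 0], [0, 0, 0, 0, 0, 0, 0], [0, 0, 0, 0, 0, 0, 0], [0, 0, 0, 0, 0, 0, 0], [0, 0, 0, 0, 0, 0, 0]])

```text
time: 6.05
tool_pos: [0.5083, -0.2024, 0.0603]
ee_rot: [-3.141, 0.0, 1.089]
wrist_force: [-0.5, -0.6, -3.0]
width: 0.024
finger_force: 30.0
```

Call:
apply_moves(commands=[[0, 0, 0, 0, 0, 0.01, 0], [0, 0, 0, 0, 0, 0.025, 0], [0, 0, 0, 0, 0, 0.05, 0], [0, 0, 0, 0, 0, 0.08, 0], [0, 0, 0, 0, 0, 0.1, 0]])

```text
time: 6.55
tool_pos: [0.5096, -0.203, 0.1649]
ee_rot: [3.136, -0.0, 1.089]
wrist_force: [-0.2, 0.8, -2.3]
width: 0.0237
finger_force: 30.0
```

Call:
apply_moves(commands=[[0, 0, 0.1, 0, 0.03, 0.02, 0], [0, 0, 0.23, 0.001, 0.07, 0.03, 0], [0, 0, 0.36, 0.002, 0.11, 0.03, 0], [0, 0, 0.49, 0.003, 0.15, 0.03, 0], [0, 0, 0.62, 0.0043, 0.184, 0.03, 0]])

```text
time: 7.05
tool_pos: [0.5131, -0.0166, 0.1929]
ee_rot: [3.138, 0.0, 1.715]
wrist_force: [0.5, -0.7, -3.0]
width: 0.0237
finger_force: 30.0
```

Call:
apply_moves(commands=[[0, 0, 0.03, 0, 0, 0, 0], [0, 0, 0.03, 0, 0, 0, 0], [0, 0, 0.03, 0, 0, 0, 0], [0, 0, 0.03, 0, 0, 0, 0], [0, 0, 0.03, 0, 0, 0, 0]])

```text
time: 7.55
tool_pos: [0.5128, -0.0192, 0.1908]
ee_rot: [3.141, 0.0, 1.737]
wrist_force: [-0.6, 0.2, -1.9]
width: 0.024
finger_force: 30.0
```

Run:
```python
from h import *
np.set_printoptions(precision=4,suppress=True)
o=get_obs();print(o["tool_pos"],o["ee_rot"],o["width"],o["wrist_force"])
s=snapshot("side");t=snapshot("top")
for c,i in(("side",s),("top",t)):
  for n in("bar_top","rest","tube_mouth"): print(c,n,[(np.round(d["pixel"],1),round(d["score"],2)) for d in place_of(c,n)[:3]])
p=o["tool_pos"];print(proj(s,p+[0,0,.0635]),proj(s,p-[0,0,.0505]),proj(s,(.5127,-.018,.114)))
B=cv2.resize(s["pixels"][60:190,150:270],None,fx=4.6,fy=4.6,interpolation=cv2.INTER_CUBIC)
cv2.imwrite("pics/m1.png",B[:,:,::-1])
```

```text
[ 0.5128 -0.0192  0.1908] [3.1414 0.0001 1.7371] 0.024031264292562842 [-0.6097  0.1976 -1.8566]
side bar_top [(array([348.5, 252.2]), 0.81), (array([204.9, 102.8]), 0.63)]
side rest [(array([341.4, 282.9]), 0.89), (array([206.3, 137.4]), 0.58)]
side tube_mouth [(array([206.6, 141.5]), 0.57)]
top bar_top [(array([394.6, 171.2]), 0.94), (array([138.1, 175.2]), 0.7)]
top rest [(array([379.4, 180.5]), 0.72), (array([150.8, 186.4]), 0.57)]
top tube_mouth [(array([156.3, 184.8]), 0.97), (array([165.1, 197.2]), 0.32)]
[203.4432 103.6685] [207.6808 135.6034] [208.3611 142.2105]
```

View pics/m1.png

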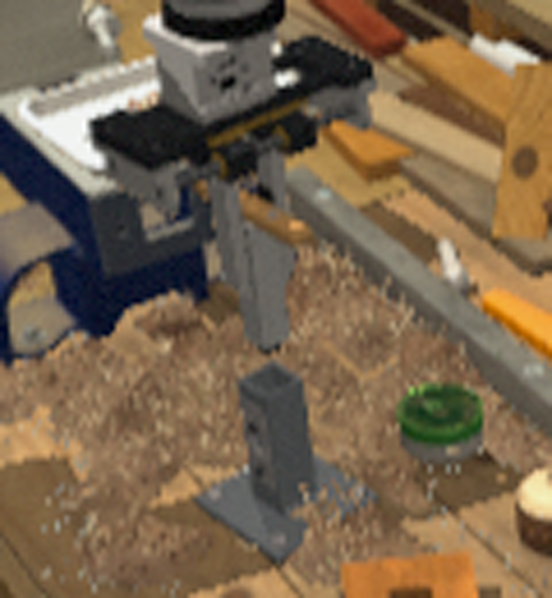

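Call:
apply_moves(commands=[[0, 0, 0, 0, 0.0005, -0.01, 0], [0, 0, 0, 0, 0.001, -0.02, 0], [0, 0, 0, 0, 0.001, -0.027, 0], [0, 0, 0, 0, 0.001, -0.03, 0], [0, 0, 0, 0, 0.001, -0.03, 0]])

```text
time: 8.45
tool_pos: [0.5123, -0.0174, 0.1595]
ee_rot: [-3.14, -0.001, 1.739]
wrist_force: [0.1, 0.0, -2.6]
width: 0.0244
finger_force: 30.0
```

Call:
apply_moves(commands=[[0, 0, 0, 0, 0, -0.001, 0], [0, 0, 0, 0, 0, -0.002, 0], [0, 0, 0, 0, 0, -0.003, 0], [0, 0, 0, 0, 0, -0.004, 0], [0, 0, 0, 0, 0, -0.004, 0]])

```text
time: 8.95
tool_pos: [0.5128, -0.0175, 0.1565]
ee_rot: [3.142, -0.0, 1.739]
wrist_force: [0.5, 0.1, -2.1]
width: 0.0239
finger_force: 30.0
```

Call:
apply_moves(commands=[[0, 0, 0, 0, 0, -0.001, 0], [0, 0, 0, 0, 0, -0.002, 0], [0, 0, 0, 0, 0, -0.003, 0], [0, 0, 0, 0, 0, -0.004, 0], [0, 0, 0, 0, 0, -0.004, 0]])

```text
time: 9.45
tool_pos: [0.5128, -0.0173, 0.1523]
ee_rot: [-3.142, -0.0, 1.739]
wrist_force: [-0.2, 0.2, -2.9]
width: 0.0245
finger_force: 30.0
```

Call:
apply_moves(commands=[[0, 0, 0, 0, 0, -0.001, 0], [0, 0, 0, 0, 0, -0.002, 0], [0, 0, 0, 0, 0, -0.003, 0], [0, 0, 0, 0, 0, -0.003, 0], [0, 0, 0, 0, 0, -0.003, 0]])

```text
time: 9.95
tool_pos: [0.5128, -0.0173, 0.1494]
ee_rot: [-3.142, -0.0, 1.739]
wrist_force: [-0.5, 1.3, -3.8]
width: 0.0241
finger_force: 30.0
```

Call:
apply_moves(commands=[[0, 0, 0, 0, 0, -0.002, 0], [0, 0, 0, 0, 0, -0.004, 0], [0, 0, 0, 0, 0, -0.006, 0], [0, 0, 0, 0, 0, -0.008, 0], [0, 0, 0, 0, 0, -0.01, 0]])

```text
time: 10.45
tool_pos: [0.5128, -0.0173, 0.1394]
ee_rot: [3.141, -0.0, 1.739]
wrist_force: [-0.6, 2.3, -1.8]
width: 0.0239
finger_force: 30.0
```

Call:
apply_moves(commands=[[0, 0, 0, 0, 0, -0.002, 0], [0, 0, 0, 0, 0, -0.004, 0], [0, 0, 0, 0, 0, -0.006, 0], [0, 0, 0, 0, 0, -0.008, 0], [0, 0, 0, 0, 0, -0.01, 0]])

```text
time: 10.95
tool_pos: [0.5128, -0.0173, 0.1295]
ee_rot: [3.141, -0.0, 1.739]
wrist_force: [-1.0, 3.2, -0.4]
width: 0.0239
finger_force: 30.0
```

Call:
apply_moves(commands=[[0, 0, 0, 0, 0.0003, -0.001, 0], [0, 0, 0, 0, 0.0006, -0.003, 0], [0, 0, 0, 0, 0.0008, -0.005, 0], [0, 0, 0, 0, 0.0008, -0.007, 0], [0, 0, 0, 0, 0.0008, -0.008, 0]])

```text
time: 11.45
tool_pos: [0.5127, -0.0172, 0.1211]
ee_rot: [-3.141, 0.001, 1.738]
wrist_force: [-0.2, 0.3, -2.6]
width: 0.0238
finger_force: 30.0
```

Call:
apply_moves(commands=[[0, 0, 0, 0, 0, -0.001, 0], [0, 0, 0, 0, 0, -0.002, 0], [0, 0, 0, 0, 0, -0.003, 0], [0, 0, 0, 0, 0, -0.004, 0], [0, 0, 0, 0, 0, -0.004, 0]])

```text
time: 11.95
tool_pos: [0.5127, -0.0167, 0.1174]
ee_rot: [-3.141, 0.0, 1.739]
wrist_force: [-0.0, -0.2, -3.2]
width: 0.0241
finger_force: 30.0
```

Call:
apply_moves(commands=[[0, 0, 0, 0, 0, -0.0005, 0], [0, 0, 0, 0, 0, -0.001, 0], [0, 0, 0, 0, 0, -0.0015, 0], [0, 0, 0, 0, 0, -0.002, 0], [0, 0, 0, 0, 0, -0.002, 0]])

```text
time: 12.45
tool_pos: [0.5127, -0.0167, 0.1155]
ee_rot: [-3.141, -0.0, 1.739]
wrist_force: [-1.6, -0.2, -3.0]
width: 0.024
finger_force: 30.0
```

Run:
```python
from h import *
o=get_obs();print(o["tool_pos"],o["wrist_force"])
s=snapshot("side")
B=cv2.resize(s["pixels"][90:180,165:255],None,fx=6.5,fy=6.5,interpolation=cv2.INTER_CUBIC)
cv2.imwrite("pics/m2.png",B[:,:,::-1])
```

```text
[ 0.51274672 -0.01666301  0.11549581] [-1.60965203 -0.17253687 -3.02251262]
```

View pics/m2.png

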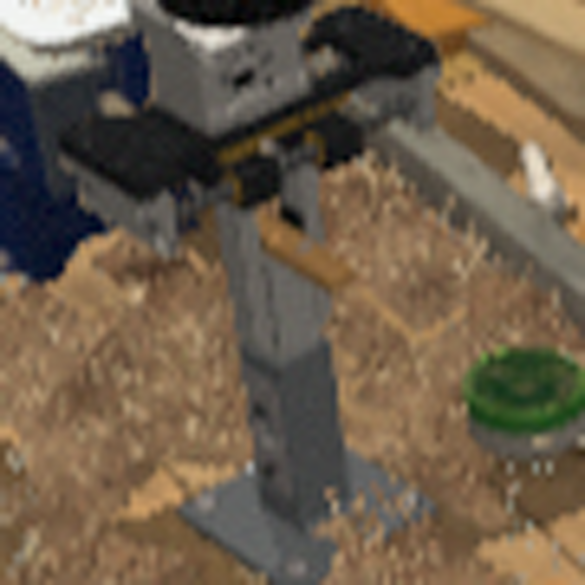

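Call:
apply_moves(commands=[[0, 0, 0, 0, 0, 0, 0], [0, 0, 0, 0, 0, 0, 35], [0, 0, 0, 0, 0, 0, 45], [0, 0, 0, 0, 0, 0, 45], [0, 0, 0, 0, 0, 0, 45]])

```text
time: 13.0
tool_pos: [0.5134, -0.0166, 0.1162]
ee_rot: [3.14, 0.0, 1.739]
wrist_force: [0.2, 0.7, -0.0]
width: 0.0423
finger_force: 0.0
```

Call:
apply_moves(commands=[[0, 0, 0, 0, 0, 0.01, 45], [0, 0, 0, 0, 0, 0.03, 45], [0, 0, 0, 0, 0, 0.055, 45], [0, 0, 0, 0, 0, 0.055, 45], [0, 0, 0, 0, 0, 0.055, 45]])

```text
time: 13.5
tool_pos: [0.5133, -0.0167, 0.1713]
ee_rot: [3.14, 0.001, 1.739]
wrist_force: [-1.3, -0.6, 0.6]
width: 0.0422
finger_force: 0.0
```

Run:
```python
from h import *
o=get_obs();print(o["tool_pos"],o["wrist_force"],o["width"])
s=snapshot("side")
print([(np.round(d["pixel"],1),round(d["score"],2)) for d in place_of("side","bar_top")])
for f in(.065,.045,.025): print(f,proj(s,(.5127,-.0167,f+.114)))
B=cv2.resize(s["pixels"][90:180,165:255],None,fx=6.5,fy=6.5,interpolation=cv2.INTER_CUBIC)
cv2.imwrite("pics/m3.png",B[:,:,::-1])
```

```text
[ 0.51329659 -0.01671561  0.17125312] [-1.29682213 -0.56793514  0.63494508] 0.04217486562408553
[(array([349. , 249.8]), 0.77), (array([205.9, 125.3]), 0.71), (array([208.3, 152.8]), 0.61)]
0.065 [205.88356283 124.91776792]
0.045 [206.6054744  130.32265921]
0.025 [207.3105257  135.60038074]
```

View pics/m3.png

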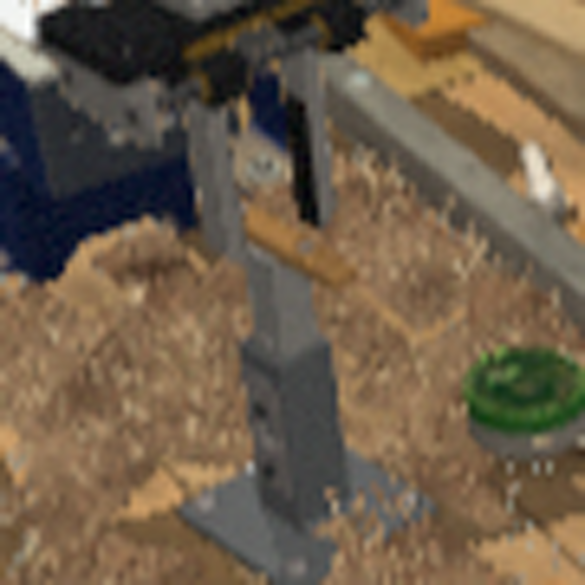

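Call:
apply_moves(commands=[[0, 0, 0, -0.0005, 0, -0.0005, 30], [0, 0, 0, -0.0005, 0, -0.0005, 15], [0, 0, 0, -0.0005, 0, -0.0005, 0], [0, 0, 0, -0.0005, 0, -0.0005, 0], [0, 0, 0, -0.0005, 0, -0.0005, 0]])

```text
time: 14.1
tool_pos: [0.5123, -0.0165, 0.1692]
ee_rot: [-3.141, -0.001, 1.739]
wrist_force: [2.7, 0.2, -4.3]
width: 0.0221
finger_force: 30.0
```

Call:
apply_moves(commands=[[0, 0, 0, 0, 0, -0.001, 0], [0, 0, 0, 0, 0, -0.002, 0], [0, 0, 0, 0, 0, -0.003, 0], [0, 0, 0, 0, 0, -0.004, 0], [0, 0, 0, 0, 0, -0.005, 0]])

```text
time: 14.6
tool_pos: [0.5129, -0.0168, 0.1661]
ee_rot: [3.139, 0.001, 1.739]
wrist_force: [1.1, 0.7, 3.2]
width: 0.022
finger_force: 30.0
```

Call:
apply_moves(commands=[[0, 0, 0, 0, 0, -0.0015, 0], [0, 0, 0, 0, 0, -0.003, 0], [0, 0, 0, 0, 0, -0.0045, 0], [0, 0, 0, 0, 0, -0.006, 0], [0, 0, 0, 0, 0, -0.0075, 0]])

```text
time: 15.1
tool_pos: [0.5125, -0.0166, 0.1574]
ee_rot: [3.141, -0.0, 1.739]
wrist_force: [2.8, 1.0, 5.1]
width: 0.0225
finger_force: 30.0
```

Call:
apply_moves(commands=[[0, 0, 0, 0, 0, -0.0015, 0], [0, 0, 0, 0, 0, -0.003, 0], [0, 0, 0, 0, 0, -0.0045, 0], [0, 0, 0, 0, 0, -0.006, 0], [0, 0, 0, 0, 0, -0.0075, 0]])

```text
time: 15.6
tool_pos: [0.5123, -0.0166, 0.1499]
ee_rot: [3.141, -0.0, 1.739]
wrist_force: [1.9, 0.9, 2.8]
width: 0.0223
finger_force: 30.0
```

Call:
apply_moves(commands=[[0, 0, 0, 0, 0, -0.001, 0], [0, 0, 0, 0, 0, -0.002, 0], [0, 0, 0, 0, 0, -0.003, 0], [0, 0, 0, 0, 0, -0.004, 0], [0, 0, 0, 0, 0, -0.005, 0]])

```text
time: 16.1
tool_pos: [0.5123, -0.0167, 0.1451]
ee_rot: [3.142, -0.0, 1.739]
wrist_force: [0.9, 0.7, 3.9]
width: 0.0226
finger_force: 30.0
```

Run:
```python
from h import *
o=get_obs();print(o["tool_pos"],o["wrist_force"],o["width"])
s=snapshot("side")
print([(np.round(d["pixel"],1),round(d["score"],2)) for d in place_of("side","bar_top")])
for f in(.065,.055,.045,.035,.025): print(f,proj(s,(.5127,-.0167,f+.114)))
B=cv2.resize(s["pixels"][90:180,165:255],None,fx=6.5,fy=6.5,interpolation=cv2.INTER_CUBIC)
cv2.imwrite("pics/m4.png",B[:,:,::-1])
```

```text
[ 0.51230045 -0.01668008  0.14506571] [0.89276056 0.72322546 3.90633618] 0.022616439260161925
[(array([346.7, 250.4]), 0.88), (array([208.9, 131.8]), 0.49)]
0.065 [205.88356283 124.91776792]
0.055 [206.2466633  127.63639223]
0.045 [206.6054744  130.32265921]
0.035 [206.96007085 132.97713702]
0.025 [207.3105257  135.60038074]
```

View pics/m4.png

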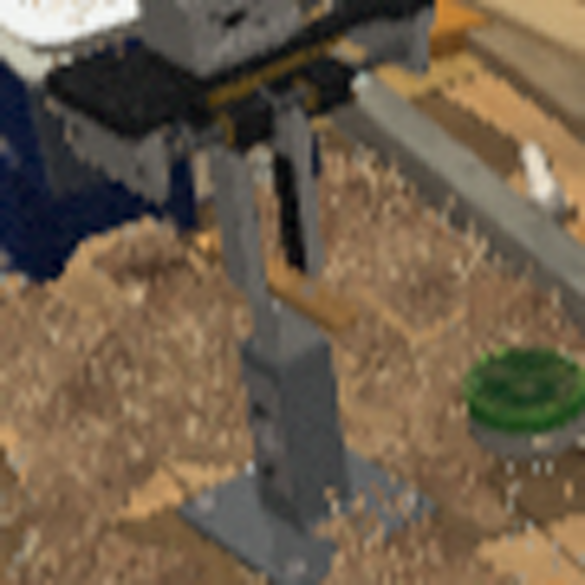

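Call:
apply_moves(commands=[[0, 0, 0, 0, 0, -0.001, 0], [0, 0, 0, 0, 0, -0.002, 0], [0, 0, 0, 0, 0, -0.003, 0], [0, 0, 0, 0, 0, -0.004, 0], [0, 0, 0, 0, 0, -0.004, 0]])

```text
time: 16.7
tool_pos: [0.5122, -0.0166, 0.1408]
ee_rot: [-3.141, -0.0, 1.739]
wrist_force: [3.4, 0.4, 2.7]
width: 0.022
finger_force: 30.0
```

Call:
apply_moves(commands=[[0, 0, 0, 0, 0, -0.001, 0], [0, 0, 0, 0, 0, -0.002, 0], [0, 0, 0, 0, 0, -0.003, 0], [0, 0, 0, 0, 0, -0.003, 0], [0, 0, 0, 0, 0, -0.003, 0]])

```text
time: 17.2
tool_pos: [0.5122, -0.0167, 0.1378]
ee_rot: [-3.141, -0.0, 1.739]
wrist_force: [2.5, 0.7, 2.8]
width: 0.0224
finger_force: 30.0
```

Call:
apply_moves(commands=[[0, 0, 0, 0, 0, -0.001, 0], [0, 0, 0, 0, 0, -0.002, 0], [0, 0, 0, 0, 0, -0.003, 0], [0, 0, 0, 0, 0, -0.003, 0], [0, 0, 0, 0, 0, -0.003, 0]])

```text
time: 17.7
tool_pos: [0.5122, -0.0167, 0.1348]
ee_rot: [-3.141, -0.0, 1.739]
wrist_force: [3.7, 0.2, 2.3]
width: 0.0224
finger_force: 30.0
```

Call:
apply_moves(commands=[[0, 0, 0, 0, 0, -0.001, 0], [0, 0, 0, 0, 0, -0.002, 0], [0, 0, 0, 0, 0, -0.003, 0], [0, 0, 0, 0, 0, -0.003, 0], [0, 0, 0, 0, 0, -0.003, 0]])

```text
time: 18.2
tool_pos: [0.5122, -0.0167, 0.1319]
ee_rot: [-3.141, -0.0, 1.739]
wrist_force: [3.6, 0.9, 2.4]
width: 0.0222
finger_force: 30.0
```

Call:
apply_moves(commands=[[0, 0, 0, 0, 0, -0.001, 0], [0, 0, 0, 0, 0, -0.002, 0], [0, 0, 0, 0, 0, -0.002, 0], [0, 0, 0, 0, 0, -0.002, 0], [0, 0, 0, 0, 0, -0.002, 0]])

```text
time: 18.7
tool_pos: [0.5123, -0.0167, 0.1299]
ee_rot: [-3.141, -0.0, 1.739]
wrist_force: [2.1, 0.7, 2.3]
width: 0.0222
finger_force: 30.0
```

Call:
apply_moves(commands=[[0, 0, 0, 0, 0, -0.001, 0], [0, 0, 0, 0, 0, -0.002, 0], [0, 0, 0, 0, 0, -0.002, 0], [0, 0, 0, 0, 0, -0.002, 0], [0, 0, 0, 0, 0, -0.002, 0]])

```text
time: 19.2
tool_pos: [0.5123, -0.0167, 0.128]
ee_rot: [-3.142, -0.0, 1.739]
wrist_force: [2.5, -0.1, 1.7]
width: 0.0225
finger_force: 30.0
```

Run:
```python
from h import *
s=snapshot("side");t=snapshot("top")
for c,S in(("side",s),("top",t)):
  for n in("bar_top","button_face","rest"): print(c,n,[(np.round(d["pixel"],1),round(d["score"],2)) for d in place_of(c,n)])
  for f in(.065,.045,.035,.025,.015): print(f,proj(S,(.5127,-.0167,f+.114)).round(1))
B=cv2.resize(s["pixels"][110:175,185:250],None,fx=8,fy=8,interpolation=cv2.INTER_CUBIC)
cv2.imwrite("pics/m5.png",B[:,:,::-1])
```

```text
side bar_top [(array([345.2, 251.1]), 0.67), (array([207.7, 137.3]), 0.66)]
side button_face [(array([207.3, 140.6]), 0.65), (array([344.3, 275.9]), 0.55), (array([265.6, 262.9]), 0.33)]
side rest [(array([340., 281.]), 0.88)]
0.065 [205.9 124.9]
0.045 [206.6 130.3]
0.035 [207. 133.]
0.025 [207.3 135.6]
0.015 [207.7 138.2]
top bar_top [(array([392.8, 171.3]), 0.89)]
top button_face [(array([307.6, 149.5]), 0.7), (array([233.6, 197.7]), 0.36)]
top rest [(array([379.6, 178.9]), 0.77), (array([161.8, 195.8]), 0.68)]
0.065 [147.1 182.2]
0.045 [149.4 183.9]
0.035 [150.5 184.8]
0.025 [151.6 185.6]
0.015 [152.6 186.4]
```

Call:
apply_moves(commands=[[0, 0, 0, 0, 0, -0.001, 0], [0, 0, 0, 0, 0, -0.002, 0], [0, 0, 0, 0, 0, -0.002, 0], [0, 0, 0, 0, 0, -0.002, 0], [0, 0, 0, 0, 0, -0.002, 0]])

```text
time: 20.1
tool_pos: [0.5123, -0.0167, 0.126]
ee_rot: [3.142, 0.0, 1.739]
wrist_force: [2.4, 0.1, 3.0]
width: 0.0224
finger_force: 30.0
```

Call:
apply_moves(commands=[[0, 0, 0, 0, 0, -0.001, 0], [0, 0, 0, 0, 0, -0.002, 0], [0, 0, 0, 0, 0, -0.002, 0], [0, 0, 0, 0, 0, -0.002, 0], [0, 0, 0, 0, 0, -0.002, 0]])

```text
time: 20.6
tool_pos: [0.5123, -0.0167, 0.1239]
ee_rot: [-3.142, -0.0, 1.739]
wrist_force: [2.5, -0.1, 2.0]
width: 0.0221
finger_force: 30.0
```

Call:
apply_moves(commands=[[0, 0, 0, 0, 0, -0.001, 0], [0, 0, 0, 0, 0, -0.002, 0], [0, 0, 0, 0, 0, -0.002, 0], [0, 0, 0, 0, 0, -0.002, 0], [0, 0, 0, 0, 0, -0.002, 0]])

```text
time: 21.1
tool_pos: [0.5122, -0.0166, 0.1219]
ee_rot: [-3.141, -0.0, 1.739]
wrist_force: [3.5, 0.7, 1.2]
width: 0.0221
finger_force: 30.0
```

Call:
apply_moves(commands=[[0, 0, 0, 0, 0, -0.001, 0], [0, 0, 0, 0, 0, -0.002, 0], [0, 0, 0, 0, 0, -0.002, 0], [0, 0, 0, 0, 0, -0.002, 0], [0, 0, 0, 0, 0, -0.002, 0]])

```text
time: 21.6
tool_pos: [0.5113, -0.0166, 0.119]
ee_rot: [-3.139, -0.001, 1.739]
wrist_force: [0.3, -0.4, -2.5]
width: 0.0225
finger_force: 30.0
```

Call:
apply_moves(commands=[[0, 0, 0, 0, 0, -0.0005, 0], [0, 0, 0, 0, 0, -0.001, 0], [0, 0, 0, 0, 0, -0.0015, 0], [0, 0, 0, 0, 0, -0.0015, 0], [0, 0, 0, 0, 0, -0.0015, 0]])

```text
time: 22.1
tool_pos: [0.5122, -0.0167, 0.1185]
ee_rot: [-3.141, -0.0, 1.739]
wrist_force: [-0.7, -0.1, -3.1]
width: 0.0222
finger_force: 30.0
```

Call:
apply_moves(commands=[[0, 0, 0, 0, 0, -0.0005, 0], [0, 0, 0, 0, 0, -0.001, 0], [0, 0, 0, 0, 0, -0.001, 0], [0, 0, 0, 0, 0, -0.001, 0], [0, 0, 0, 0, 0, -0.001, 0]])

```text
time: 22.6
tool_pos: [0.5123, -0.0167, 0.1175]
ee_rot: [-3.142, -0.0, 1.739]
wrist_force: [0.8, 0.1, -2.9]
width: 0.0224
finger_force: 30.0
```

Call:
apply_moves(commands=[[0, 0, 0, 0, 0, 0, 10], [0, 0, 0, 0, 0, 0, 40], [0, 0, 0, 0, 0, 0, 50], [0, 0, 0, 0, 0, 0, 50], [0, 0, 0, 0, 0, 0, 50]])

```text
time: 23.1
tool_pos: [0.5126, -0.0167, 0.1181]
ee_rot: [3.141, 0.0, 1.739]
wrist_force: [-0.1, 0.3, -0.6]
width: 0.0466
finger_force: 0.0
```

Call:
apply_moves(commands=[[0, 0, 0, 0, 0, 0.01, 50], [0, 0, 0, 0, 0, 0.04, 50], [0, 0, 0, 0, 0, 0.08, 50], [0, 0, 0, 0, 0, 0.12, 50], [0, 0, 0, 0, 0, 0.12, 50]])

```text
time: 23.6
tool_pos: [0.5154, -0.017, 0.2458]
ee_rot: [3.128, 0.004, 1.739]
wrist_force: [-0.0, -0.1, 0.5]
width: 0.0471
finger_force: 0.0
```

Run:
```python
from h import *
s=snapshot("side");o=get_obs();print(o["tool_pos"],o["width"])
for n in("bar_top","button_face","rest"): print(n,[(np.round(d["pixel"],1),round(d["score"],2)) for d in place_of("side",n)])
for f in(.025,.018,.015,.012,.01):
  x=np.array([.5127,-.0170])-.0205*np.array([np.cos(.167),np.sin(.167)])
  print(f,proj(s,(.5127,-.0167,f+.114)).round(1),proj(s,(*x,f+.05)).round(1))
B=cv2.resize(s["pixels"][110:175,180:245],None,fx=9,fy=9,interpolation=cv2.INTER_CUBIC)
cv2.imwrite("pics/m6.png",B[:,:,::-1])
```

```text
[ 0.51419685 -0.01692621  0.2423974 ] 0.046739945758090526
bar_top [(array([349. , 248.8]), 0.79), (array([211.4, 166.2]), 0.21)]
button_face [(array([345.6, 276.9]), 0.49)]
rest [(array([339.3, 282. ]), 0.94)]
0.025 [207.3 135.6] [204.7 154.4]
0.018 [207.6 137.4] [204.9 156.1]
0.015 [207.7 138.2] [205.  156.8]
0.012 [207.8 139. ] [205.1 157.5]
0.01 [207.8 139.5] [205.2 158. ]
```

View pics/m6.png

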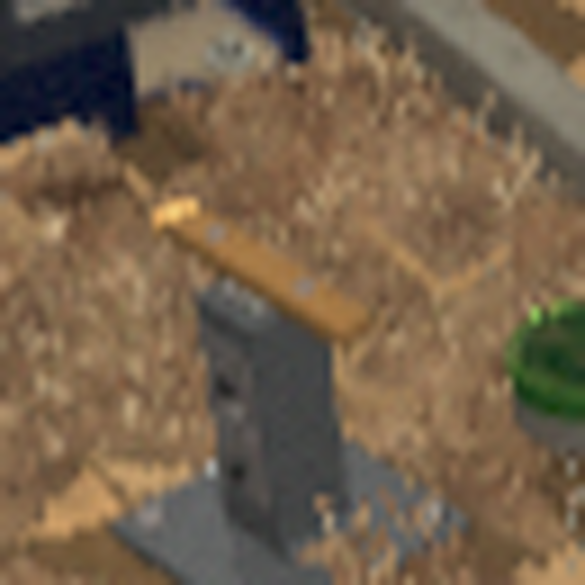

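Run:
```python
from h import *
s=snapshot("side");t=snapshot("top")
for c,S,r in(("side",s,(148,168,200,213)),("top",t,(190,206,152,170))):
  a=cv2.cvtColor(cv2.imread(f"pics/{c}0.png"),cv2.COLOR_BGR2GRAY);b=cv2.cvtColor(S["pixels"],cv2.COLOR_RGB2GRAY)
  print(c,r);print(a[r[0]:r[1],r[2]:r[3]]);print(b[r[0]:r[1],r[2]:r[3]])
for z in(.04,.05,.064,.07,.08,.092,.1):
  x=np.array([.5127,-.0170])-.0195*np.array([np.cos(.167),np.sin(.167)])
  print(z,proj(s,(*x,z)).round(1),proj(t,(*x,z)).round(1))
```

```text
side (148, 168, 200, 213)
[[111  92 115 122 122 129 114  89  69  67  67  65  64]
 [113  93 143 120 119 127 123  91  84  66  66  67  66]
 [104 106 134 120 130 121 121  96  86  70  69  68  66]
 [ 98 115 106 118 119 104 116 109  78  72  69  63  66]
 [ 90 113  99 118  73  84 119 130  84  68  72  65  64]
 [113 109 100 114  68  58 104 130  86  68  67  67  65]
 [118 103 108 109  94  73  83 118  89  67  66  67  66]
 [106  99 108 114 107  91  69 117  90  68  67  68  68]
 [106 124 110 132 110  88  69 113 100  71  66  66  68]
 [109 128 119 124 116 145 157 119 105  75  67  67  65]
 [108 117 118 120 119 150 180 147 107  83  67  70  65]
 [109 115 115 115 116 120 140 139 110  84  69  67  67]
 [111 111 113 109 118 120 114 122 116  87  66  67  69]
 [136 106 111 159 120  97  86 101 119  88  69  68  67]
 [155 139 146 176 138  84  57  72 119  93  71  72  69]
 [163 164 169 168 136  85  79  69 117  98  67  69  64]
 [167 168 168 168 130  92  97  99 118 105  74  64  65]
 [166 168 172 171 140  91  93  99 104 102  79  69  68]
 [168 169 173 170 153  91  83  91  87  99  82  65  66]
 [169 168 171 169 163 114  91
[... 3086 characters left out ...]
  89  86  79  75]
 [126 126 114  93  88  85  87  82  73  69  66  71  78  82  80  77  78  82]
 [126 125 128 119 102  87  83  79  72  66  67  80  89  94  99 102 110 115]
 [129 129 128 127 124 102  93  95 101 108 113 113 112 112 111 113 114 113]
 [127 128 128 130 129 128 128 130 120 114 115 113 113 112 113 113 110 113]
 [127 129 129 128 127 129 128 129 128 128 130 128 121 114 114 113 113 113]
 [126 128 129 127 127 126 128 128 128 128 128 128 127 127 121 114 114 114]]
0.04 [206.1 162.6] [162.  200.3]
0.05 [205.8 160.2] [161.2 199.7]
0.064 [205.3 156.9] [159.9 198.8]
0.07 [205.1 155.4] [159.3 198.4]
0.08 [204.7 153. ] [158.4 197.8]
0.092 [204.3 150.1] [157.3 197. ]
0.1 [204.  148.1] [156.5 196.4]
```

```bash
python3 -c "
from bench import *
print(close_job())"
```

```text
the job is handed in; nothing more can be done
None
```

The rest is in the support tube with its button out through the plate hole, as far as I can tell. The resistance to sliding vanished with the foot about 14 mm up, and the hole looks filled in the last picture, but I did not pull-test the lock. The arm has let go and moved clear, and the job is handed in at about 24 s; the hand-in gave no verdict.

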